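# Tap the holder wedge tight on a stone model

## Robot

A 6-joint arm with a two-finger parallel gripper is mounted at the origin on the work surface. World frame = base frame: x ahead of the robot, y to its left, z up, the work surface at z = 0. Lengths are in mm, angles in degrees, forces in N, time in s.
With the tool pointing down it reaches from about 400 to 825 mm from the base axis. Payload 7 kg.
Tool frame: the origin (TCP) lies at the very end of the fingers, on their centre line; the grasp point (between the pads) lies 19 mm behind it (arm.grip_point_offset is the distance from the TCP to the grasp point, in mm); z points along the fingers, y is the line along which they close (so a half turn about z gives the same grasp; the last joint's range is limited). The gripper opens to 88 mm and grips with 3 to 60 N. Pads are 19 mm wide; open, the fingers measure 130 mm over their backs; the gripper's body (78 mm by 193 mm) begins 47 mm behind the grasp point.
Start: joints at [-59.467, 20.546, 0.682, 0, -70.136, -16.507], TCP at [163.569, -654.859, 226.561] pointing down, gripper open.
Joint ranges: [-176.03, 176.03], [-82.01, 121.73], [-58.28, 71.71], [-173.87, 95.51], [-174.79, -0.11], [-173.66, 173.66]. Speed limits (degrees/s): [136.94, 136.94, 172.46, 180, 180, 180].

## Interface

Orientations are given as [roll, pitch, yaw] about the fixed x, y, z axes, in that order (R = Rz(yaw) Ry(pitch) Rx(roll)).
In Python, from plant import arm gives the robot as it stands.
- The arm moves only by the tool apply_moves, never from a script. Its argument "targets" is a list that holds one entry, the list of rows, each a list of 7 numbers: the shift along the tool's x, y, z in mm, then the turn, a rotation vector about the tool's x, y, z in rad, then the opening, from 0 (shut) to 1 (fully open). In form: [[[x, y, z, wx, wy, wz, grip], ...]]. A call has 1 to 20 rows; each row is the pose to reach, as a shift and turn from the pose commanded when the call began, along the tool's axes at that moment; what a row does not reach only later rows make up. A row lasts 1/10 s, in which the tool goes at most 50 mm and 8.59 degrees, less where a joint would pass 70% of its speed; a pose out of reach is approached as far as the arm can. A call with a gripper value outside its range is refused whole. The fingers move at their own pace and stop on an object; "squeeze" is the grip in N (left out, the last holds). Time passes only in rows, so rows that repeat a pose let the fingers close. It gives the time, the measured TCP pose, the force, the opening and the grip force at its end, in the units of the state.
- arm.read_state(): the state, without advancing time (a new reading comes with each control period).
- arm.snapshot(name): name is "scene" or "top" or "wrist"; returns the picture (384x512x3 uint8, red, green, blue); there is no depth.
- arm.calibration(name): a dict with "mtx" (3x3 intrinsics, pixels), "distortion" ([k1, k2, p1, p2, k3] as OpenCV has them; the pictures are not rectified), "R" (3x3) and "t" (3): a world point X has camera coordinates R X + t; the wrist camera has in their place "T_tool_cam" (4x4, takes a point from camera to tool coordinates, whose origin is the TCP and whose axes are the flange's). Camera axes: x right, y down, z forward; pixel columns grow to the right and rows downward; lengths in mm; the calibration is good to about 2 mm. A picture is of the moment at which its call begins: read the wrist's pose just before it. calibration takes no time and is no camera call.
- arm.finish_job(): hands the job in; it is judged then, once.
The state is a dict: "time_s": time; "qpos": joint angles; "qvel": joint speeds; "joint_torque": joint torques, N m; "tcp_pos": TCP position; "orientation": TCP orientation; "wrist_force": force on the tool from outside, world axes, zero at the start; "wrist_torque": the same for the moment, N m; "grip_width": finger opening in mm; "grip_force": force on a finger pad.
Only numpy, scipy, OpenCV 4.12 (cv2) and the standard library are available. Lean on these libraries where they do the work, as an engineer would, in place of code of your own. Each camera call takes 0.05 s, during which the arm holds its last target. There are 200 camera calls.

## Task

Pick up the mallet and, with a face of its head, tap the red end of the brass wedge sideways into the model holder, drawing the mallet back a centimetre or more between separate taps, until the wedge stops advancing and sits tight against the model; tap gently so that the stone does not crack. Keep the gripper off the wedge, gripper and mallet off the model, and leave the other things on the bench where they are. Then lay the mallet back flat in the middle of its mat and let go.

Things in the scene. Friction and masses are not known exactly. Their poses are not given: they have to be found in the camera images.
- mallet_grip (a point): mallet, 220 g, lying on its mat: wooden handle 16 wide (y) x 22 mm high, steel head with two round yellow nylon faces. The point is the place to grip: half-way up the handle, 13 mm above the mallet's underside, 45 mm behind the head's centre. x points along the handle towards the head (handle from x = -96 to +34 mm), y along the head, z up
- mallet_head (a point): centre of the mallet's head, 13 mm above its underside: the head is 24 (x) x 60 (y) x 26 mm (z); its two striking faces, 26 mm in diameter, look to +y and -y, each 30 mm from this point
- mat_center (a point): centre of the top of the fixed black rubber mat, 260 (x) x 140 (y) x 3 mm, on which the mallet lies at the start
- wedge_head (a point): centre of the flat striking face, 30 wide (x) x 36 mm high, on the red end of the brass wedge, 32 mm above the table. The face looks to this frame's +y, so tap towards -y. The wedge slides captive in the holder on a line 6.8 degrees off that: each 10 mm to -y also takes it 1.2 mm to +x. Open table lies beyond the face and on its -x side
- wedge (a joint): how far the wedge is in along its line (m), 0 to 0.010 at the start. It drags with about 3 N, more when fast, and stays where it is left. Somewhere between 0.02 and 0.065, depending on how the guide was set by hand, it clamps the model and stops: resistance then climbs steeply. It is tight once slow taps (30 mm/s) of 15 N no longer move it; fast ones on a stuck wedge peak far higher
- cast_center (a point): the model in the holder: ochre stone tooth arch on a black resin base, 64 (x) x 70 (y) x 18 mm, 42 mm high overall, loose between the wedge and the steel guide slide. The point is in its middle, 18 mm above its underside, 30 mm above the table. The stone cracks if the wedge presses it with over 65 N, or if the mallet hits the wedge with over 60 N
- cast: the same model, its origin at the middle of its underside
- spare_cast: bystander, to be left alone: ochre stone cast, 55 x 65 x 40 mm; origin at the centre of its underside
- resin_base: bystander, to be left alone: black resin model base, 60 x 70 x 24 mm; origin at the centre of its underside
- pin_cutter: bystander, to be left alone: silver pin cutter handle, 115 mm long, 18 mm thick; origin at the centre of its underside
- die_tray: bystander, to be left alone: clear acrylic die tray, 100 x 160 x 25 mm; origin at the centre of its underside
- sealer: bystander, to be left alone: small jar, 44 mm in diameter, 90 mm high; origin at the centre of its underside
- mix_bowl: bystander, to be left alone: green mixing bowl, 110 mm in diameter, 60 mm high; origin at the centre of its underside
- holder_rail (a point): aluminium model holder, fixed to the table: the point is at the middle of the top of its sloped back rail, 38 mm above the table; its frame is parallel to that of the wedge's face. Its plate, 12 mm high, ends 76 mm from this point to +y, at least 10 mm short of the wedge's face at all wedge positions
Things that resemble listed ones, but are neither listed nor needed, are in the scene too. There is more than one size of the part that bears mallet_grip; the job needs the middle-sized.

How it is judged:
By the outcome, as a careful person would: the job done as asked, in the order asked, and still so for the second after the job is handed in, with the robot touching nothing.
It also fails if it takes over 50 s, if anything falls off the work surface, if the arm or the gripper's body presses on something with over 40 N, if the wrist force passes 120 N, or if a joint passes its speed limit or range.

## Working session

There is one attempt and no reset: what is moved stays moved. The work goes in short steps, Python scripts to look and compute and a tool call to move; the robot and the scene stay as the last step left them, time stands still between calls to the robot, and variables do not carry over. Pictures are saved under pics/ and viewed, at most 10 in all, crops included, and the job is handed in when it is done.

Besides the shell and the picture viewer there is one more tool, called after "Emit:" by a JSON object that holds its "op" and its "data". apply_moves: Moves the arm, as the interface text tells. Its arguments: {"type":"object","properties":{"targets":{"type":"array","items":{"type":"array","items":{"type":"array","items":{"type":"number"}}}},"squeeze":{"type":"number"}},"required":["targets"]}

```bash
mkdir -p pics; ls; python3 - <<'E'
from plant import arm
import cv2,numpy as np
for n in ["scene","top"]:
    im=arm.snapshot(n); cv2.imwrite(f"pics/{n}0.png",cv2.resize(im[:,:,::-1],(800,600),interpolation=cv2.INTER_CUBIC)); cv2.imwrite(f"{n}0raw.png",im[:,:,::-1])
    c=arm.calibration(n); print(n,c)
print(arm.read_state())
E
```

```text
pics
scene {'mtx': array([[433.23585982,   0.        , 255.49061694],
       [  0.        , 433.23585982, 198.92288401],
       [  0.        ,   0.        ,   1.        ]]), 'distortion': array([-0.04086137,  0.        ,  0.        ,  0.        ,  0.        ]), 'R': array([[ 0.58347363,  0.8120928 , -0.00798819],
       [ 0.56418419, -0.4123918 , -0.71528261],
       [-0.58417012,  0.41284173, -0.69878966]]), 't': array([-321.52086751, -180.56875506, 1742.566951  ])}
top {'mtx': array([[427.38410177,   0.        , 265.61647865],
       [  0.        , 427.38410177, 200.11999131],
       [  0.        ,   0.        ,   1.        ]]), 'distortion': array([0.03928369, 0.        , 0.        , 0.        , 0.        ]), 'R': array([[-0.01961197, -0.99975079, -0.01066438],
       [-0.99861168,  0.02010896, -0.04868625],
       [ 0.04888857,  0.00969474, -0.99875719]]), 't': array([  69.14435672,  464.4678313 , 1234.86846543])}
{'time_s': 0.1, 'qpos': array([-5.94670344e+01,  2.05861618e+01,  6.37352661e-01, -1.69772886e-02,
       -7.01364658e+01, -1.65077901e+01]), 'qvel': array([ 0.06565161, -0.10383474,  0.12907691,  0.09782804, -0.01874905,
       -0.03943722]), 'joint_torque': array([-3.71267713e-03, -5.84160876e+01,  2.93748611e+01,  7.01564535e+00,
        1.01643149e-02, -7.41978715e-05]), 'tcp_pos': array([ 163.44862134, -654.44235625,  225.71928267]), 'orientation': array([ 1.79913705e+02, -8.92989858e-03, -1.65980598e+02]), 'wrist_force': array([-0.08397522,  0.34231015, -0.97065054]), 'wrist_torque': array([-0.03202344, -0.04913855, -0.00566717]), 'grip_force': 0.0, 'grip_width': 87.54061363732895}
```

View pics/top0.png

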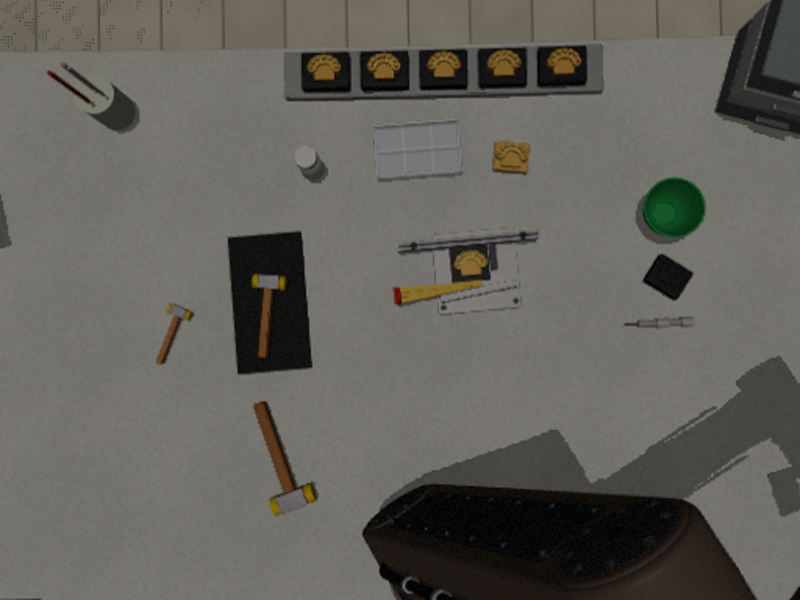

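View pics/scene0.png

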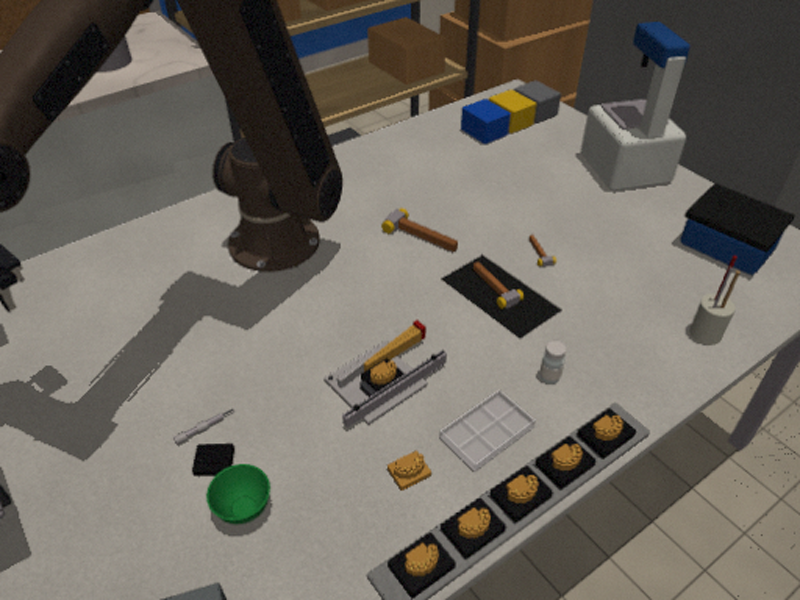

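The top view shows the middle mallet on the black mat at (267,315), with its head at (268,283). A small mallet lies at (175,333) and a large one at (285,460). The wedge's red end is at (397,296) and the rail at (468,241). For mallet_grip the candidates are those three mallets, and I choose the one on the mat. Now measuring.

```bash
cat > h.py <<'E'
import cv2,numpy as np
from scipy.spatial.transform import Rotation as Ro
def ray(cal,px,z,T=None):
    """pixels Nx2 -> world points on plane z. T: 4x4 tool pose for wrist cam"""
    px=np.asarray(px,float).reshape(-1,1,2)
    n=cv2.undistortPoints(px,cal["mtx"],cal["distortion"]).reshape(-1,2)
    d=np.c_[n,np.ones(len(n))]
    if T is None: R=cal["R"].T; o=-R@cal["t"]
    else: M=T@cal["T_tool_cam"]; R=M[:3,:3]; o=M[:3,3]
    d=d@R.T
    return o+d*((z-o[2])/d[:,2])[:,None]
def tool(s):
    T=np.eye(4); T[:3,:3]=Ro.from_euler('xyz',s["orientation"],degrees=True).as_matrix(); T[:3,3]=s["tcp_pos"]; return T
def blobs(mask,amin=15):
    n,l,st,c=cv2.connectedComponentsWithStats(mask.astype(np.uint8))
    return [(st[i,4],c[i],l==i) for i in range(1,n) if st[i,4]>=amin]
E
python3 - <<'E'
from h import *
from plant import arm
c=arm.calibration("top"); im=cv2.imread("top0raw.png"); hsv=cv2.cvtColor(im,cv2.COLOR_BGR2HSV); H,S,V=cv2.split(hsv)
for nm,m,z in [("yellow",(H>22)&(H<33)&(S>150)&(V>90),16),("handle",(H>5)&(H<18)&(S>120)&(V>60),27),("red",((H<5)|(H>174))&(S>150)&(V>60),50),("black",(V<35),3)]:
    for a,cen,l in blobs(m,8):
        if cen[0]>360 or cen[1]<130: continue
        p=ray(c,[cen],z)[0]; ys,xs=np.nonzero(l)
        r=cv2.minAreaRect(np.c_[xs,ys].astype(np.float32)); b=ray(c,cv2.boxPoints(r),z)
        print(nm,a,cen.round(1),p.round(0),"box",b[:,:2].round(0).tolist())
print(arm.calibration("wrist"))
E
```

```text
yellow 22 [163.  179.2] [533. 358.  16.] box [[542.0, 360.0], [542.0, 355.0], [521.0, 355.0], [522.0, 361.0]]
yellow 24 [179.8 181. ] [526. 309.  16.] box [[535.0, 314.0], [535.0, 305.0], [518.0, 305.0], [518.0, 314.0]]
yellow 12 [263.8 184.6] [511.  64.  16.] box [[513.0, 72.0], [512.0, 55.0], [507.0, 55.0], [507.0, 72.0]]
yellow 23 [261.  190.8] [493.  73.  16.] box [[493.0, 86.0], [501.0, 60.0], [493.0, 58.0], [485.0, 83.0]]
yellow 10 [107.9 197. ] [484. 518.  16.] box [[479.0, 522.0], [491.0, 518.0], [489.0, 514.0], [477.0, 518.0]]
yellow 13 [119.5 201.2] [471. 484.  16.] box [[466.0, 489.0], [479.0, 485.0], [477.0, 479.0], [464.0, 483.0]]
yellow 48 [197.2 315.9] [138. 262.  16.] box [[149.0, 274.0], [154.0, 262.0], [126.0, 251.0], [122.0, 263.0]]
yellow 44 [175.3 324.1] [116. 325.  16.] box [[128.0, 335.0], [132.0, 324.0], [104.0, 315.0], [100.0, 326.0]]
handle 220 [169.1 206.3] [453. 338.  27.] box [[391.0, 351.0], [515.0, 339.0], [514.0, 325.0], [389.0, 337.0]]
handle 105 [107.  216.9] [426. 516.  27.] box [[386.0, 537.0], [469.0, 504.0], [465.0, 495.0], [382.0, 528.0]]
handle
[... 780 characters left out ...]
9] [  44. -128.    3.] box [[150.0, 164.0], [140.0, -551.0], [-62.0, -539.0], [-55.0, 166.0]]
{'mtx': array([[333.92011279,   0.        , 254.7294589 ],
       [  0.        , 333.92011279, 187.98645816],
       [  0.        ,   0.        ,   1.        ]]), 'distortion': array([-0.05203659,  0.        ,  0.        ,  0.        ,  0.        ]), 'T_tool_cam': array([[-9.93150504e-04, -9.50693376e-01, -3.10130807e-01,
         8.54549910e+01],
       [ 9.99999307e-01, -1.14019224e-03,  2.92855107e-04,
        -4.72573265e-01],
       [-6.32024149e-04, -3.10130301e-01,  9.50693850e-01,
        -1.59435335e+02],
       [ 0.00000000e+00,  0.00000000e+00,  0.00000000e+00,
         1.00000000e+00]])}
```

```bash
cat >> h.py <<'E'
def rel(s,p,yaw):
    """shift (tool axes, mm) and rotvec (tool) from the state pose to world p, tool down with yaw"""
    T=tool(s); R2=Ro.from_euler('xyz',[180,0,yaw],degrees=True).as_matrix()
    return (T[:3,:3].T@(np.array(p,float)-T[:3,3])).round(1), Ro.from_matrix(T[:3,:3].T@R2).as_rotvec().round(3)
E
python3 - <<'E'
from h import *
from plant import arm
s=arm.read_state()
for p,y in [((560,-150,226),-90),((530,300,200),-6)]: print(rel(s,p,y))
E
```

```text
(array([-5.069e+02,  3.934e+02,  2.000e-01]), array([ 1.000e-03,  1.000e-03, -1.326e+00]))
(array([-586.9,  837.2,   26.9]), array([ 1.000e-03,  2.000e-03, -2.792e+00]))
```

Emit:
{"op": "apply_moves", "data": {"targets": [[[-507,393,0,0,0,-1.326,1],[-507,393,0,0,0,-1.326,1],[-507,393,0,0,0,-1.326,1],[-507,393,0,0,0,-1.326,1],[-507,393,0,0,0,-1.326,1],[-507,393,0,0,0,-1.326,1],[-507,393,0,0,0,-1.326,1],[-507,393,0,0,0,-1.326,1],[-507,393,0,0,0,-1.326,1],[-507,393,0,0,0,-1.326,1],[-507,393,0,0,0,-1.326,1],[-587,837,27,0,0,-2.792,1],[-587,837,27,0,0,-2.792,1],[-587,837,27,0,0,-2.792,1],[-587,837,27,0,0,-2.792,1],[-587,837,27,0,0,-2.792,1],[-587,837,27,0,0,-2.792,1],[-587,837,27,0,0,-2.792,1],[-587,837,27,0,0,-2.792,1],[-587,837,27,0,0,-2.792,1]]]}}

```text
time_s: 2.1
tcp_pos: [526.0, 228.3, 203.2]
orientation: [180.0, 0.0, -12.3]
wrist_force: [1.2, -0.5, 0.7]
grip_width: 87.7
grip_force: 0.0
```

```bash
python3 - <<'E'
from h import *
from plant import arm
s=arm.read_state(); print(s["time_s"],s["tcp_pos"],s["orientation"],s["qpos"],s["wrist_force"])
print(rel(s,(530,300,200),-6))
E
```

```text
2.1 [525.95836975 228.28710899 203.18231117] [ 1.79999280e+02  7.56620505e-03 -1.22816823e+01] [ 4.30018604e+01  1.19996999e+01 -1.43835547e+01 -6.48449485e-03
 -6.36216463e+01  3.47193387e+01] [ 1.17952933 -0.53072619  0.69786647]
(array([-11.3, -70.9,   3.2]), array([ 0.  ,  0.  , -0.11]))
```

Emit:
{"op": "apply_moves", "data": {"targets": [[[-11,-71,3,0,0,-0.11,1],[-11,-71,3,0,0,-0.11,1],[-11,-71,3,0,0,-0.11,1],[-11,-71,3,0,0,-0.11,1]]]}}

```text
time_s: 2.5
tcp_pos: [530.9, 297.6, 199.7]
orientation: [179.9, 0.1, -6.4]
wrist_force: [-0.3, -0.3, -0.3]
grip_width: 87.7
grip_force: 0.0
```

```bash
python3 - <<'E'
from h import *
from plant import arm
import pickle
s=arm.read_state(); im=arm.snapshot("wrist")[:,:,::-1]; print(s["time_s"],s["tcp_pos"],s["orientation"],s["wrist_force"])
pickle.dump((s,im),open("w1.pkl","wb"))
cv2.imwrite("pics/w1.png",cv2.resize(im,(800,600),interpolation=cv2.INTER_CUBIC))
E
```

```text
2.5 [530.86024372 297.64193469 199.65150031] [ 1.79930516e+02  6.01837766e-02 -6.37770140e+00] [-0.30950566 -0.2910154  -0.32335935]
```

View pics/w1.png

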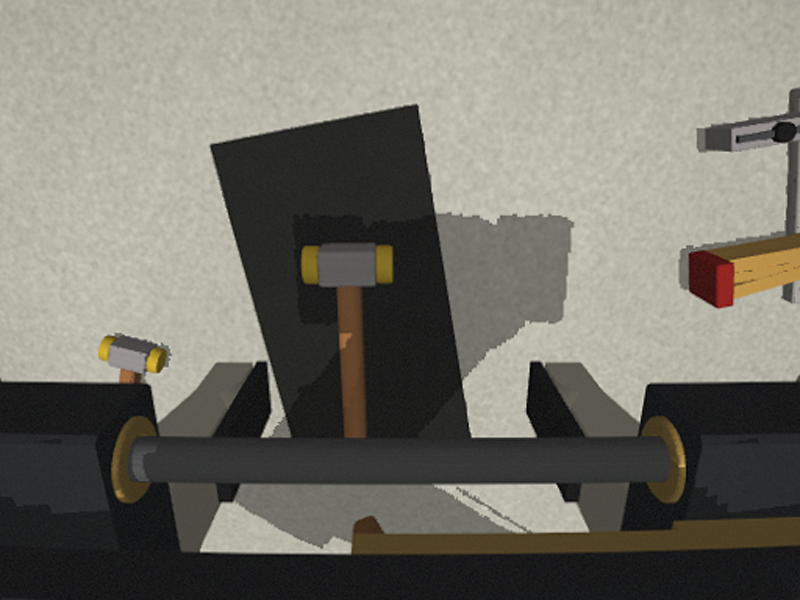

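Wrist view: the mallet head is at (347,265) on the mat, with its handle running down to (355,435). The wedge's red end is at (710,278) and the small mallet, on the table at (132,355), is not the one I want. Refining these positions.

```bash
python3 - <<'E'
from h import *
from plant import arm
import pickle
s,im=pickle.load(open("w1.pkl","rb")); c=arm.calibration("wrist"); T=tool(s)
H,S,V=cv2.split(cv2.cvtColor(np.ascontiguousarray(im),cv2.COLOR_BGR2HSV)); yy,xx=np.mgrid[:384,:512]
for nm,m,z in [("yellow",(H>22)&(H<33)&(S>150)&(V>90)&(yy<240)&(xx<440),20),("handle",(H>5)&(H<20)&(S>100)&(V>50)&(xx>200)&(xx<250)&(yy<278),27),("red",((H<5)|(H>174))&(S>150)&(V>50),50)]:
    for a,cen,l in blobs(m,30):
        ys,xs=np.nonzero(l); r=cv2.minAreaRect(np.c_[xs,ys].astype(np.float32)); b=cv2.boxPoints(r)
        print(nm,a,cen.round(1),ray(c,[cen],z,T)[0].round(1),b.round(0).tolist(),ray(c,b,z,T)[:,:2].round(0).tolist())
        if nm=="handle":
            for y0 in (190,270):
                k=ys==y0; print(y0,ray(c,[[xs[k].mean(),y0]],27,T)[0].round(1))
        if nm=="red":
            hull=cv2.convexHull(np.c_[xs,ys].astype(np.int32)); p=cv2.approxPolyDP(hull,2.5,True).reshape(-1,2)
            print("z50",[(q.tolist(),ray(c,[q],50,T)[0,:2].round(0).tolist(),ray(c,[q],14,T)[0,:2].round(0).tolist()) for q in p])
            crop=im[140:215,420:512]; cv2.imwrite("pics/red.png",cv2.resize(crop,None,fx=6,fy=6,interpolation=cv2.INTER_CUBIC))
cr=np.array([[212,146],[417,105],[468,437]])*.64; print("mat TL,TR,edge",ray(c,cr,3,T).round(0).tolist())
E
```

```text
yellow 231 [245.5 168.5] [526.3 307.2  20. ] [[241.0, 157.0], [250.0, 157.0], [250.0, 180.0], [241.0, 180.0]] [[539.0, 310.0], [538.0, 301.0], [513.0, 304.0], [514.0, 313.0]]
yellow 228 [197.8 168.9] [531.6 357.1  20. ] [[193.0, 158.0], [203.0, 158.0], [203.0, 180.0], [193.0, 180.0]] [[544.0, 360.0], [543.0, 350.0], [519.0, 354.0], [520.0, 364.0]]
yellow 92 [ 67.  221.9] [487.7 514.5  20. ] [[61.0, 228.0], [66.0, 214.0], [73.0, 216.0], [68.0, 230.0]] [[481.0, 523.0], [498.0, 512.0], [494.0, 505.0], [478.0, 516.0]]
yellow 105 [ 98.1 230. ] [474.1 481.4  20. ] [[93.0, 236.0], [96.0, 222.0], [103.0, 223.0], [100.0, 238.0]] [[467.0, 490.0], [484.0, 481.0], [481.0, 473.0], [464.0, 482.0]]
handle 1441 [224.9 229.6] [462.3 337.5  27. ] [[215.0, 184.0], [231.0, 183.0], [234.0, 277.0], [218.0, 278.0]] [[515.0, 341.0], [514.0, 324.0], [402.0, 335.0], [403.0, 354.0]]
190 [507.7 332.5  27. ]
270 [411.7 342.9  27. ]
red 831 [454.9 177.8] [502. 102.  50.] [[441.0, 161.0], [469.0, 161.0], [469.0, 196.0], [441.0, 196.0]] [[521.0, 117.0], [518.0, 89.0], [481.0, 86.0], [484.0, 115.0]]
z50 [([467, 195], [482.0, 88.0], [467.0, 65.0]), ([458, 196], [482.0, 97.0], [467.0, 75.0]), ([442, 186], [495.0, 115.0], [481.0, 94.0]), ([441, 162], [520.0, 117.0], [509.0, 97.0]), ([452, 161], [520.0, 106.0], [508.0, 85.0]), ([468, 168], [511.0, 89.0], [499.0, 66.0])]
mat TL,TR,edge [[615.0, 412.0, 3.0], [624.0, 274.0, 3.0], [373.0, 259.0, 3.0]]
```

View pics/red.png

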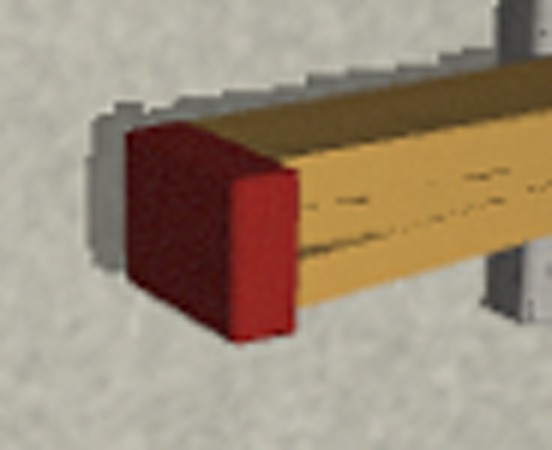

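```bash
python3 - <<'E'
from h import *
from plant import arm
s=arm.read_state()
for z in (60,5): print(rel(s,(489,335.7,z),-6.2))
c=arm.calibration("top")
p=ray(c,np.array([[399,247],[537,235]])*.64,38)[:,:2]; print("rail",p.round(0),np.degrees(np.arctan2(-(p[0]-p[1])[0],(p[0]-p[1])[1])))
p=ray(c,np.array([[440,314],[521,307]])*.64,12)[:,:2]; print("plate front",p.round(0),np.degrees(np.arctan2(-(p[0]-p[1])[0],(p[0]-p[1])[1])))
p=ray(c,np.array([[440,314],[433,249]])*.64,12)[:,:2]; print("plate side",p.round(0),np.degrees(np.arctan2((p[1]-p[0])[1],(p[1]-p[0])[0])))
E
```

```text
(array([-46. , -33.8, 140. ]), array([ 0.001,  0.001, -0.004]))
(array([-45.9, -33.9, 195. ]), array([ 0.001,  0.001, -0.004]))
rail [[ 586.   87.]
 [ 602. -166.]] 3.745120785119736
plate front [[ 462.   13.]
 [ 472. -138.]] 3.7955818027320216
plate side [[462.  13.]
 [585.  24.]] 4.917779496862661
```

Emit:
{"op": "apply_moves", "data": {"targets": [[[-46,-34,40,0,0,-0.003,1],[-46,-34,90,0,0,-0.003,1],[-46,-34,140,0,0,-0.003,1],[-46,-34,140,0,0,-0.003,1],[-46,-34,140,0,0,-0.003,1]]], "squeeze": 60}}

```text
time_s: 3.05
tcp_pos: [488.9, 334.8, 59.2]
orientation: [179.8, 0.1, -6.3]
wrist_force: [0.8, -0.1, 1.0]
grip_width: 87.7
grip_force: 0.0
```

```bash
python3 - <<'E'
from h import *
from plant import arm
s=arm.read_state(); print(s["tcp_pos"],s["orientation"],rel(s,(489,335.7,5),-6.2))
E
```

```text
[488.94251861 334.78242683  59.16443863] [ 1.79792645e+02  1.12521271e-01 -6.25163664e+00] (array([ 0.1, -1.1, 54.2]), array([ 0.004,  0.002, -0.001]))
```

Emit:
{"op": "apply_moves", "data": {"targets": [[[0,-1,35,0,0,0,1],[0,-1,48,0,0,0,1],[0,-1,54,0,0,0,1],[0,-1,54,0,0,0,1],[0,-1,54,0,0,0,0],[0,-1,54,0,0,0,0],[0,-1,54,0,0,0,0],[0,-1,54,0,0,0,0],[0,-1,54,0,0,0,0],[0,-1,54,0,0,0,0],[0,-1,54,0,0,0,0],[0,-1,54,0,0,0,0]]], "squeeze": 60}}

```text
time_s: 4.25
tcp_pos: [489.4, 337.8, 6.3]
orientation: [180.0, 0.0, -6.2]
wrist_force: [0.1, -0.1, -0.5]
grip_width: 29.0
grip_force: 0.0
```

Emit:
{"op": "apply_moves", "data": {"targets": [[[0,0,0,0,0,0,0],[0,0,0,0,0,0,0],[0,0,0,0,0,0,0],[0,0,0,0,0,0,0],[0,0,0,0,0,0,0]]]}}

```text
time_s: 4.75
tcp_pos: [489.3, 337.6, 6.3]
orientation: [180.0, 0.0, -6.2]
wrist_force: [-0.5, -1.1, 0.1]
grip_width: 15.6
grip_force: 59.9
```

```bash
python3 - <<'E'
from h import *
from plant import arm
s=arm.read_state()
for p in [(452.4,148.5,50),(452.4,148.5,22.3)]: print(rel(s,p,4))
E
```

```text
(array([-16.4, 192. , -43.6]), array([ 0.   ,  0.   , -0.178]))
(array([-16.4, 192. , -15.9]), array([ 0.   ,  0.   , -0.178]))
```

Emit:
{"op": "apply_moves", "data": {"targets": [[[0,0,-20,0,0,0,0],[0,0,-44,0,0,0,0],[-4,40,-44,0,0,-0.04,0],[-8,80,-44,0,0,-0.08,0],[-11,120,-44,0,0,-0.12,0],[-14,160,-44,0,0,-0.16,0],[-16,185,-44,0,0,-0.178,0],[-16,192,-30,0,0,-0.178,0],[-16,192,-16,0,0,-0.178,0],[-16,192,-16,0,0,-0.178,0],[-16,192,-16,0,0,-0.178,0]]]}}

```text
time_s: 5.85
tcp_pos: [452.9, 148.6, 22.4]
orientation: [180.0, 0.0, 4.0]
wrist_force: [-0.2, 0.9, -2.2]
grip_width: 15.6
grip_force: 59.9
```

```bash
python3 - <<'E'
from h import *
from plant import arm
import pickle
s=arm.read_state(); im=arm.snapshot("wrist")[:,:,::-1]; print(s["time_s"],s["tcp_pos"],s["orientation"],s["wrist_force"],s["grip_width"],s["grip_force"])
pickle.dump((s,im),open("w2.pkl","wb"))
cv2.imwrite("pics/w2.png",cv2.resize(im,(800,600),interpolation=cv2.INTER_CUBIC))
E
```

```text
5.85 [452.89934839 148.63611447  22.36954586] [1.79973733e+02 2.73220322e-02 4.03221857e+00] [-0.18553501  0.89326578 -2.21683924] 15.618196647671056 59.888604283332825
```

View pics/w2.png

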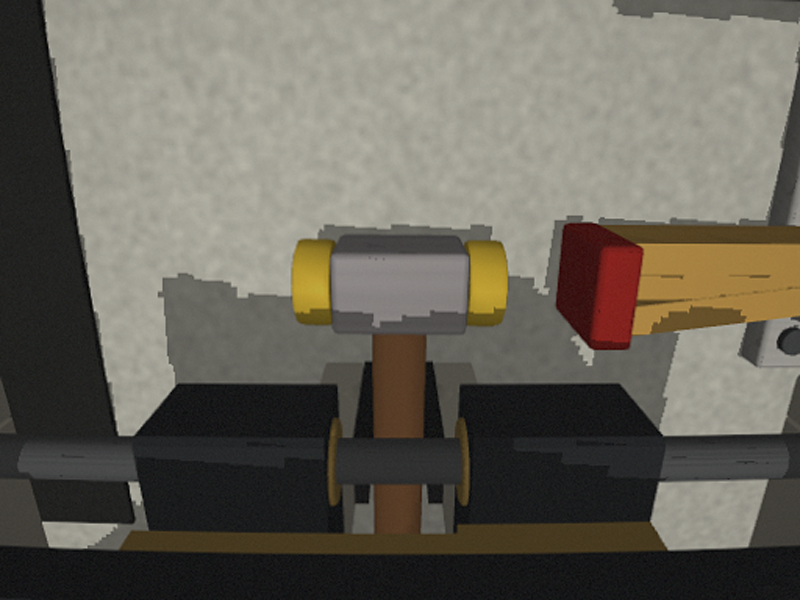

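Wrist view: the mallet hangs straight in the grip with its right face at (507,283). The wedge's striking face runs from its bottom edge at (561,255) to its top edge at (600,295), with a gap between them. Measuring gap and lateral offset.

```bash
python3 - <<'E'
from h import *
from plant import arm
import pickle
s,im=pickle.load(open("w2.pkl","rb")); c=arm.calibration("wrist"); T=tool(s)
f=lambda p,z:((T[:3,:3].T@(ray(c,np.array(p)*.64,z,T)-T[:3,3]).T).T).round(1)
print("wedge top edge",f([[603,245],[597,348]],50)[:,:2].tolist())
print("wedge bottom edge",f([[565,225],[558,285]],14)[:,:2].tolist())
print("head steel top corners",f([[334,248],[466,248],[466,331],[334,331]],45)[:,:2].tolist())
print("yellow ends",f([[293,283],[507,283]],34)[:,:2].tolist())
E
```

```text
wedge top edge [[54.3, 53.8], [25.1, 55.7]]
wedge bottom edge [[52.8, 55.0], [32.3, 54.6]]
head steel top corners [[52.4, -16.7], [52.3, 18.7], [28.3, 19.7], [28.3, -17.7]]
yellow ends [[39.2, -30.7], [39.1, 32.8]]
```

Emit:
{"op": "apply_moves", "data": {"targets": [[[0,12,0,0,0,0,0],[0,20,0,0,0,0,0],[0,23,0,0,0,0,0],[0,26,0,0,0,0,0],[0.5,29,0,0,0,0,0],[1,32,0,0,0,0,0]]]}}

```text
time_s: 6.5
tcp_pos: [456.3, 116.8, 22.5]
orientation: [-180.0, -0.0, 4.0]
wrist_force: [-1.4, 3.3, -1.7]
grip_width: 15.7
grip_force: 59.9
```

Emit:
{"op": "apply_moves", "data": {"targets": [[[0,-7,0,0,0,0,0],[0,-14,0,0,0,0,0],[0,-14,0,0,0,0,0],[0,-6,0,0,0,0,0],[0,-2,0,0,0,0,0],[0,1,0,0,0,0,0],[0.4,4,0,0,0,0,0],[0.8,7,0,0,0,0,0]]]}}

```text
time_s: 7.3
tcp_pos: [457.4, 109.7, 22.3]
orientation: [-180.0, 0.0, 4.0]
wrist_force: [-2.4, 3.4, -2.4]
grip_width: 15.5
grip_force: 59.9
```

Emit:
{"op": "apply_moves", "data": {"targets": [[[0,-7,0,0,0,0,0],[0,-14,0,0,0,0,0],[0,-14,0,0,0,0,0],[0,-6,0,0,0,0,0],[0,-2,0,0,0,0,0],[0,1,0,0,0,0,0],[0.4,4,0,0,0,0,0],[0.7,6,0,0,0,0,0]]]}}

```text
time_s: 8.1
tcp_pos: [458.4, 103.7, 22.3]
orientation: [-180.0, 0.0, 4.0]
wrist_force: [-2.3, 3.4, -2.3]
grip_width: 15.4
grip_force: 59.9
```

Emit:
{"op": "apply_moves", "data": {"targets": [[[0,-7,0,0,0,0,0],[0,-14,0,0,0,0,0],[0,-14,0,0,0,0,0],[0,-6,0,0,0,0,0],[0,-2,0,0,0,0,0],[0,1,0,0,0,0,0],[0.4,4,0,0,0,0,0],[0.7,6,0,0,0,0,0]]]}}

```text
time_s: 8.9
tcp_pos: [459.5, 97.7, 22.3]
orientation: [-180.0, 0.0, 4.0]
wrist_force: [-3.1, 3.5, -2.3]
grip_width: 15.7
grip_force: 59.9
```

Emit:
{"op": "apply_moves", "data": {"targets": [[[0,-7,0,0,0,0,0],[0,-14,0,0,0,0,0],[0,-14,0,0,0,0,0],[0,-6,0,0,0,0,0],[0,-2,0,0,0,0,0],[0,1,0,0,0,0,0],[0.4,4,0,0,0,0,0],[0.7,6,0,0,0,0,0]]]}}

```text
time_s: 9.7
tcp_pos: [460.3, 93.7, 22.2]
orientation: [-179.8, -0.0, 4.0]
wrist_force: [-16.4, 27.4, -1.7]
grip_width: 15.8
grip_force: 60.2
```

Emit:
{"op": "apply_moves", "data": {"targets": [[[-0.5,-8,0,0,0,0,0],[-0.5,-16,0,0,0,0,0],[-0.5,-16,0,0,0,0,0],[-0.5,-10,0,0,0,0,0],[-0.5,-7,0,0,0,0,0],[-0.5,-4,0,0,0,0,0],[-0.5,-2,0,0,0,0,0],[-0.3,-0.3,0,0,0,0,0]]]}}

```text
time_s: 10.5
tcp_pos: [460.1, 93.8, 22.2]
orientation: [-179.8, -0.0, 4.0]
wrist_force: [-15.0, 24.9, 0.3]
grip_width: 15.5
grip_force: 60.2
```

```bash
python3 - <<'E'
from h import *
from plant import arm
s=arm.read_state()
for p in [(506,335,50),(506,335,6.5)]: print(rel(s,p,4))
E
```

```text
(array([  62.5, -237.5,  -27. ]), array([-0.003, -0.   , -0.   ]))
(array([  62.5, -237.4,   16.5]), array([-0.003, -0.   , -0.   ]))
```

Emit:
{"op": "apply_moves", "data": {"targets": [[[-1,-8,0,0,0,0,0],[-1,-20,0,0,0,0,0],[-1,-30,0,0,0,0,0],[-1,-30,0,0,0,0,0]]]}}

```text
time_s: 10.9
tcp_pos: [457.7, 123.4, 22.5]
orientation: [-180.0, -0.0, 4.1]
wrist_force: [-0.5, -0.4, -1.9]
grip_width: 15.3
grip_force: 59.9
```

```bash
python3 - <<'E'
from h import *
from plant import arm
import pickle
s=arm.read_state(); print(s["tcp_pos"],s["orientation"],s["wrist_force"])
for p in [(506,335,50),(506,335,6.5)]: print(rel(s,p,4))
im=arm.snapshot("wrist")[:,:,::-1]
cv2.imwrite("pics/w3.png",cv2.resize(im,(800,600),interpolation=cv2.INTER_CUBIC))
E
```

```text
[457.72312792 123.44534695  22.4603081 ] [-1.79991974e+02 -3.50752327e-02  4.09777364e+00] [-0.4961906  -0.37301144 -1.85632855]
(array([  63.3, -207.6,  -27.5]), array([-0.   , -0.001,  0.002]))
(array([  63.3, -207.6,   16. ]), array([-0.   , -0.001,  0.002]))
```

View pics/w3.png

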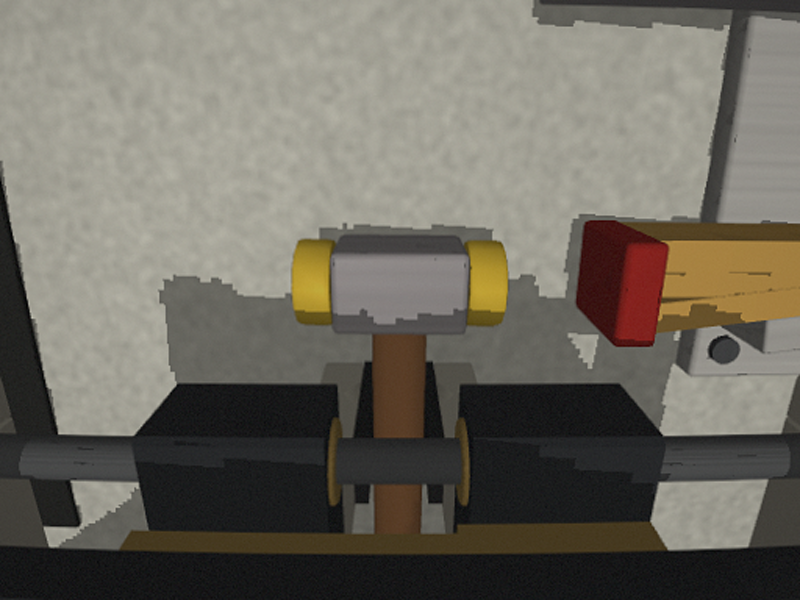

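The wrist view shows the mallet still straight in the grip, its face at (507,283). The wedge's red face, now at (600,260) to (625,290), stayed where the taps left it. A repeat 25 N tap gave no advance, so the wedge is tight. Returning the mallet.

Emit:
{"op": "apply_moves", "data": {"targets": [[[0,0,-27,0,0,0,0],[8,-35,-27,0,0,0,0],[20,-80,-27,0,0,0,0],[34,-125,-27,0,0,0,0],[50,-170,-27,0,0,0,0],[63,-200,-27,0,0,0,0],[63,-207.5,-20,0,0,0,0],[63,-207.5,0,0,0,0,0],[63,-207.5,8,0,0,0,0],[63,-207.5,12,0,0,0,0],[63,-207.5,12,0,0,0,0]]]}}

```text
time_s: 12.05
tcp_pos: [505.4, 332.6, 9.9]
orientation: [179.9, 0.1, 4.0]
wrist_force: [0.9, 0.1, -2.2]
grip_width: 15.5
grip_force: 59.9
```

Emit:
{"op": "apply_moves", "data": {"targets": [[[0,-2,1.5,0,0,0,0],[0,-2,3,0,0,0,0],[0,-2,3.5,0,0,0,0],[0,-2,3.5,0,0,0,0]]]}}

```text
time_s: 12.45
tcp_pos: [505.6, 335.6, 7.1]
orientation: [-180.0, -0.0, 4.0]
wrist_force: [-0.5, -0.3, -2.4]
grip_width: 15.6
grip_force: 59.9
```

Emit:
{"op": "apply_moves", "data": {"targets": [[[0,0,0.4,0,0,0,0],[0,0,0.8,0,0,0,0],[0,0,0.8,0,0,0,0]]]}}

```text
time_s: 12.75
tcp_pos: [505.6, 335.6, 6.3]
orientation: [-180.0, -0.0, 4.0]
wrist_force: [-1.5, 0.1, 0.4]
grip_width: 15.5
grip_force: 59.9
```

Touching down: the weight is now on the mat. Opening the gripper, then rising.

Emit:
{"op": "apply_moves", "data": {"targets": [[[0,0,0,0,0,0,0.3],[0,0,0,0,0,0,0.5],[0,0,0,0,0,0,0.6],[0,0,0,0,0,0,0.6],[0,0,0,0,0,0,0.6],[0,0,0,0,0,0,0.6],[0,0,0,0,0,0,0.6]]]}}

```text
time_s: 13.45
tcp_pos: [505.5, 335.5, 6.0]
orientation: [180.0, 0.0, 4.0]
wrist_force: [0.5, -0.1, -0.1]
grip_width: 52.5
grip_force: 0.0
```

Emit:
{"op": "apply_moves", "data": {"targets": [[[0,0,-10,0,0,0,0.6],[0,0,-40,0,0,0,0.6],[0,0,-85,0,0,0,0.6],[0,0,-130,0,0,0,0.6],[-60,0,-180,0,0,0,0.6],[-100,0,-200,0,0,0,0.6],[-100,0,-200,0,0,0,0.6],[-100,0,-200,0,0,0,0.6]]]}}

```text
time_s: 14.25
tcp_pos: [404.5, 329.2, 209.8]
orientation: [-179.7, -0.2, 4.1]
wrist_force: [0.0, -0.2, -0.5]
grip_width: 53.0
grip_force: 0.0
```

```bash
python3 - <<'E'
from h import *
from plant import arm
im=arm.snapshot("scene")[:,:,::-1]
cv2.imwrite("pics/s2.png",cv2.resize(im[100:300,180:400],None,fx=3.4,fy=3,interpolation=cv2.INTER_CUBIC))
s=arm.read_state();im=arm.snapshot("wrist")[:,:,::-1]; print(s["tcp_pos"],s["wrist_force"],s["grip_width"])
cv2.imwrite("pics/w4.png",im)
E
```

```text
[405.17815744 329.08601986 208.45821528] [-0.01056199  0.6267004  -0.30316219] 52.093172848929605
```

View pics/s2.png

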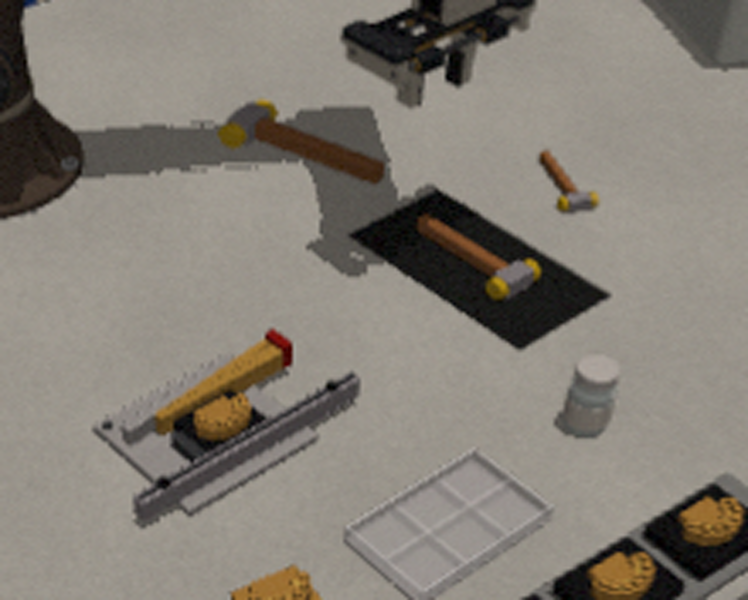

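View pics/w4.png

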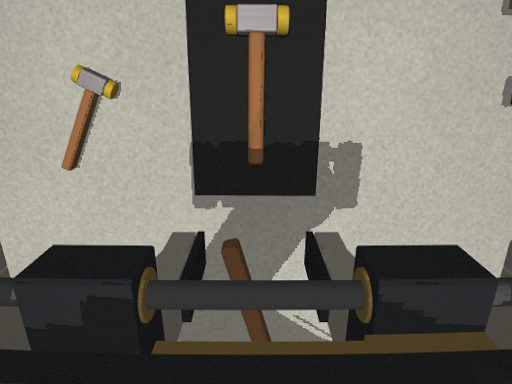

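The scene view shows the wedge driven in, its red end at (280,348), and the intact model held against the guide at (222,415). The mallet lies flat and centred on the mat, its head at (515,278) there and at (257,20) in the wrist view. The gripper is clear and the other objects are where they were, so I'm handing in.

```bash
python3 -c "
from plant import arm
print(arm.finish_job())"
```

```text
the job is handed in; nothing more can be done
None
```

The job is handed in: the wedge went in about 31 mm over five gentle taps, and a sixth of about 25 N no longer moved it; the mallet lies flat and released in the middle of its mat (about 14 s used).

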